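# Wedge the glass sample row tight in its rack

### The arm

A 6-joint arm with a two-finger parallel gripper is mounted at the origin on the work surface. World frame = base frame: x ahead of the robot, y to its left, z up, the work surface at z = 0. Lengths are in mm, angles in rad, forces in N, time in s.
With the tool pointing down it reaches from about 350 to 850 mm from the base axis. Payload 8.1 kg.
Tool frame: the origin (TCP) lies at the very end of the fingers, on their centre line; the grasp point (between the pads) lies 19 mm behind it; x points along the fingers, z is the direction in which the jaws open and shut, and the axes are right-handed (so a half turn about x gives the same grasp; the last joint's range is limited). The gripper opens to 93 mm and grips with 3 to 60 N. Pads are 15 mm wide; open, the fingers measure 128 mm over their backs; the gripper's body (75 mm by 188 mm) begins 65 mm behind the grasp point.
Start: joints at [-1.36, 0.13, 1.488, -0, 1.523, -0.085], TCP at [174.923, -573.94, 218.635] pointing down, gripper open.
Joint ranges: [-2.96, 2.96], [-0.89, 2.26], [0.02, 2.5], [-1.34, 4.48], [0, 2.73], [-2.66, 2.66]. Speed limits (rad/s): [2.39, 2.39, 2.79, 3.14, 3.14, 3.14].

### API

Orientations are given as a rotation vector (axis times angle).
In Python, from station import telemetry, camera, camera_model, order, find_in gives the robot as it stands.
- The arm moves only by the tool jog_arm, never from a script. Its argument "series" is one flat list of numbers, 6 for each row, row after row: the shift along the tool's x, y, z in m, then the turn, a rotation vector about the tool's x, y, z in degrees. In form: [dx, dy, dz, rx, ry, rz, dx, dy, dz, rx, ry, rz, ...]. A call has exactly 5 rows; each row is the pose to reach, as a shift and turn from the pose measured when the call began, along the tool's axes at that moment; what a row does not reach only later rows make up. A row lasts 1/8 s, in which the tool goes at most 62.5 mm and 10.7 degrees, less where a joint would pass 70% of its speed; a pose out of reach is approached as far as the arm can. A call with a gripper value outside its range is refused whole. "jaw" is the opening, from 0 (shut) to 1 (fully open), set as the call begins (left out, the last holds). The fingers move at their own pace and stop on an object; the grip force is fixed at half the most. Time passes only in rows, so rows that repeat a pose let the fingers close, or fill a call up. It gives the time, the measured TCP pose, the force and the opening at its end, in the units of the state.
- telemetry.get_state(): the state, without advancing time (a new reading comes with each control period).
- camera(name): name is "scene" or "side" or "wrist"; returns (picture, depth): 480x640x3 uint8, red, green, blue; 480x640 float32, mm along the optical axis (not along the pixel's ray), 0 where there is no reading.
- camera_model(name): a dict with "fov_y" (degrees; the focal length in pixels is half the picture's height over the tangent of half this angle, whatever the lens; pixels are square), "cx", "cy" (the principal point, pixels), "pose" (4x4, takes a point from camera to world coordinates). Camera axes: x right, y down, z forward; pixel columns grow to the right and rows downward; lengths in mm; the calibration is good to about 2 mm. A picture is of the moment at which its call begins: read the wrist's pose just before it. camera_model takes no time and is no camera call; for the wrist camera it gives the pose at the moment of the call.
- order.job_done(): hands the job in, once; it reports no verdict.
Trained networks look in the newest picture that a camera, given by its name, has taken for a name from the list of things; names that differ only in an ending like _2 or _b are one class to them, and where a whole thing is asked for, a point or a joint stands for the part that bears it (a point fixed in the world has none). Each returns a list of dicts, best first, with "conf" (0 to 1); they miss things now and then, are a little off and sometimes report something else, mostly with a low value. They report only what shows in the picture. A call takes as long as a camera call. They do not tell look-alikes from the thing itself.
- find_in(name, camera): "location" ([x, y, z] in mm, in world coordinates, good to about 4 mm: the middle of the surface that is visible of it).
The state is a dict: "clock": time; "q": joint angles; "dq": joint speeds; "joint_torque": joint torques, N m; "ee_pos": TCP position; "eef_rot": TCP orientation; "force": force on the tool from outside, world axes, zero at the start; "ft_torque": the same for the moment, N m; "grip_width": finger opening in mm.
Only numpy, scipy, OpenCV 4.12 (cv2) and the standard library are available. Lean on these libraries where they do the work, as an engineer would, in place of code of your own. Each camera call takes 0.05 s, during which the arm holds its last target. There are 200 camera calls.

### The job

Lock the row of glass samples in its rack: take the wooden wedge out of its keeper and set it upright, thin end down and straight face to the end post, loosely between the post and the sloped block of the row, and let go of it. Then take the round mallet by its handle and tap the wedge down gently with the flat of the mallet's head until it goes no farther and holds the glass tight against the far stop: the glass chips if you hit hard or drive on once the wedge has stopped. Stand the mallet upright on the bench again, well clear of the rack, and leave everything else alone.

Things in the scene. Friction and masses are not known exactly. Their poses are not given: they have to be found in the camera images.
- rack: Fixed wooden rack on the bench, base 100 (x) by 300 (y) mm, 14 mm thick. Origin: centre of its underside. Its y axis runs along the row of samples, from the end post (at -y) to the far stop (upright board at +y); z is up. Place and yaw vary.
- post: Fixed upright wooden end post of the rack, 70 (x) by 28 (y) by 100 mm high, axes parallel to the rack's and to those of the wedge in the slot. Origin: foot of the post (14 mm above the bench), middle of its vertical inner face, which looks to +y, to the row. This face is an 8 mm board backed with cork that gives 1 mm per 22 N. Its distance from the row differs by some millimetres from one set-up to the next.
- post_top (a point): Middle of the upper edge of the post's inner face, 114 mm above the bench: one lip of the slot.
- row_top (a point): Middle of the upper edge of the row's sloped block (70 mm wide in x), 114 mm above the bench: the other lip of the slot; moves with the row. The slot is 16 to 26 mm wide at the top and narrows by 1 mm per 5 mm of depth: the block slopes to match the wedge. It is open at both sides in the rack's x.
- row: The sliding row of standing glass tiles with the sloped wooden block at its near end, 2.5 kg, on a carrier that slides only along the rack's y. Its origin coincides with the rack's when the row is pushed back fully towards the post. It starts a few mm short of the hard far stop, drags with about 6 N of friction and stays where it is left.
- wedge: Loose waxed wooden wedge, 0.13 kg, 120 mm long, 40 mm wide (x), 10 mm thick (y) at the thin end, 34 mm at the head; taper 1 in 5 on one face. Starts upright in the keeper, thin end down. Origin: thin end, mid-width, in the plane of its straight face. z: thin end to head. Straight face: plane y = 0, looks to -y; tapered face looks to +y. Grip it across its 40 mm width near the head.
- wedge_head (a point): Middle of the wedge's flat head, 120 mm above its thin end, 17 mm from its straight face. Set in loosely, the thin end is 40 to 80 mm above the bench; home, 15 to 60 mm. Each mm the row moves takes 5 mm of wedge. Friction with post and row is about 0.35, so it stays where driven; sliding takes a push of 4 to 8 N, and once the row is at its stop the resistance climbs steeply.
- keeper: Fixed wooden block 70 by 66 mm, 50 mm high, with a pocket in which the wedge stands 40 mm deep, about 1 mm loose on every side. Origin: on the bench, under the wedge's straight face; axes parallel to the wedge's at the start.
- mallet: Loose round wooden mallet, 0.35 kg, standing on its head with the handle up: head 60 mm across and 60 mm high with a flat underside, handle 28 mm across from 60 to 160 mm above the underside. Origin: centre of the flat underside, which is the striking face; z points up along the handle. The wedge needs a push of 10 to 15 N by the mallet to be home; more than 40 N chips the glass.
- cup: Loose rusty steel beaker, 72 mm across, 130 mm high; bystander. Origin: centre of its underside.
- disc: Loose glass disc, 100 mm across, 12 mm thick; bystander. Origin: centre of its underside.
- half_moon: Loose grey half-moon glass sample with a small knob, 100 mm long, 22 mm high; bystander. Origin: centre of its underside.
- half_moon2: Loose pale half-moon glass sample with a small knob, 100 mm long, 22 mm high; bystander. Origin: centre of its underside.
- tube_stand: Loose steel tube on a foot plate, 198 mm high; bystander. Origin: centre of its underside.
There are look-alikes about, which are no part of the job. What is shaped like the mallet but pink is not meant.

How it is judged (in metres and radians):
On the way, in this order (a step that is already met when the one before it is completed fails the run):
1. the wedge stands loosely in the slot, let go, the row not yet driven to its stop (x of wedge in the frame of post between -0.016 and 0.016 m and y of wedge in the frame of post between -0.006 and 0.007 m and angle between wedge's own z axis and vertical below 0.12 rad and height (world z) of wedge below 0.09 m and contact force between the fingers and wedge below 0.05 N and contact force between wedge and post above 0.02 N and y of row in the frame of rack below 0.0045 m and linear speed of wedge below 0.02 m/s), for 0.2 s.
2. the wedge is driven with the mallet (contact force between mallet and wedge above 3 N and contact force between the arm and wedge below 0.05 N and y of row in the frame of rack above 0.0048 m), for 0.02 s.
At the end, for the whole second after the job is handed in: Row moved to its far stop (0.4 mm); wedge upright (7 deg) in the slot, within 16 mm of the post's middle, straight face on the post (7 mm), alone pressing the row with over 8 N; mallet upright (5 deg) on the bench at rest, over 100 mm from the post (x of wedge in the frame of post between -0.016 and 0.016 m and y of wedge in the frame of post between -0.006 and 0.007 m and angle between wedge's own z axis and vertical below 0.12 rad and y of row in the frame of rack above 0.0051 m and contact force between wedge and row above 8 N and linear speed of wedge below 0.01 m/s and angle between mallet's own z axis and vertical below 0.08 rad and height (world z) of mallet below 0.006 m and linear speed of mallet below 0.02 m/s and horizontal distance between mallet and post above 0.1 m); the robot touches nothing.
It fails at once if the mallet strikes or presses the wedge with more than 40 N (glass chips) (contact force between mallet and wedge above 40 N).
It fails at once if a bystander is shifted by more than 20 mm (distance of any of cup, disc, half_moon, half_moon2, tube_stand from where it was at the start of the episode above 0.02 m).
It also fails if it takes over 70 s, if anything falls off the work surface, if the arm or the gripper's body presses on something with over 40 N, if the wrist force passes 120 N, or if a joint passes its speed limit or range.

## Working session

There is one attempt and no reset: what is moved stays moved. The work goes in short steps, Python scripts to look and compute and a tool call to move; the robot and the scene stay as the last step left them, time stands still between calls to the robot, and variables do not carry over. Pictures are saved under pics/ and viewed, about 8 in all and at most 12, crops included, and the job is handed in when it is done.

Besides the shell and the picture viewer there is one more tool, called after "Call:" as name(argument=value, ...) on one line, values as JSON. jog_arm: Moves the arm, as the interface text tells. Its arguments: {"type":"object","properties":{"series":{"type":"array","items":{"type":"number"}},"jaw":{"type":"number"}},"required":["series"]}

```bash
ls; mkdir -p pics
cat > h.py <<'E'
import numpy as np, cv2
from station import telemetry, camera, camera_model, order, find_in
from scipy.spatial.transform import Rotation as R
np.set_printoptions(precision=1,suppress=True,linewidth=150)
def world(name,d,m=None):
    m=m or camera_model(name); f=240/np.tan(np.radians(m['fov_y']/2)); v,u=np.mgrid[:480,:640]
    P=np.stack([(u-m['cx'])/f*d,(v-m['cy'])/f*d,d],-1); T=np.array(m['pose'])
    W=P@T[:3,:3].T+T[:3,3]; W[d<=0]=np.nan; return W
def snap(name,fn=None):
    m=camera_model(name); p,d=camera(name); W=world(name,d,m)
    if fn: cv2.imwrite('pics/'+fn+'.png',p[...,::-1])
    return p,W
def rel(target,rot=None):
    s=telemetry.get_state(); r=R.from_rotvec(s['eef_rot']); d=r.inv().apply(np.array(target)-s['ee_pos'])/1000
    t=(r.inv()*rot).as_rotvec(degrees=True) if rot is not None else np.zeros(3)
    return np.round(d,4),np.round(t,2)
E
python3 - <<'E'
from h import *
for c in ('scene','side'):
    p,W=snap(c,c+'1'); np.save(c+'.npy',W)
    for n in ('wedge','wedge_head','keeper','mallet','post_top','row_top','rack','cup','disc','half_moon','tube_stand'):
        print(c,n,[(np.array(r['location']),round(r['conf'],2)) for r in find_in(n,c)[:4]])
a=np.hstack([cv2.imread('pics/scene1.png'),cv2.imread('pics/side1.png')])
s=telemetry.get_state();print(s['clock'],R.from_rotvec(s['eef_rot']).as_matrix(),s['force'])
E
```

```text
pics
scene wedge [(array([535.7, -95. , 113.8]), 0.83)]
scene wedge_head [(array([528.1, -97.4, 109.6]), 0.61), (array([ 575.3, -285. ,   55.4]), 0.26)]
scene keeper [(array([ 546.2, -112.4,   46.9]), 0.8)]
scene mallet [(array([ 456.5, -308. ,   60.2]), 0.81), (array([ 572.8, -282.5,   59.6]), 0.77)]
scene post_top [(array([569. ,  16.6,  76. ]), 0.58)]
scene row_top [(array([559.7, 139.9,  94.8]), 0.8), (array([561.7, 148.3,  90.7]), 0.58), (array([ 571.1, -282.5,   57.1]), 0.58)]
scene rack [(array([560.8, 151.8,  91. ]), 0.82)]
scene cup [(array([ 719.5, -319.8,   80.3]), 0.72), (array([561.2, 150.2,  89.6]), 0.68), (array([558.5, 136.7,  94.8]), 0.65)]
scene disc [(array([ 697.6, -159.7,   11.4]), 0.75)]
scene half_moon [(array([ 362.7, -127.1,   13. ]), 0.71), (array([382.4,  28.3,  16.1]), 0.68)]
scene tube_stand [(array([ 654.8, -407.6,   10.6]), 0.92)]
side wedge [(array([ 525.4, -103.5,  103.9]), 0.96)]
side wedge_head [(array([ 525.9, -101.6,  102.1]), 0.6)]
side keeper [(array([ 526.6, -113.3,   39.5]), 0.82)]
side mallet [(array([ 558.1, -286.7,   61.6]), 0.94), (array([ 445.8, -311.7,   58.3]), 0.71), (array([ 501.4, -389.8,   58.3]), 0.64)]
side post_top [(array([564.8,  19.2,  74.4]), 0.95)]
side row_top [(array([532.6, 137.2,  97.2]), 0.92)]
side rack [(array([531. , 149.6, 102.1]), 0.84)]
side cup [(array([ 725.3, -340. ,   93.5]), 0.85), (array([ 556.9, -283.6,   59.6]), 0.61)]
side disc [(array([ 695.1, -158.9,   13.1]), 0.9)]
side half_moon [(array([ 360.4, -128.6,   11.2]), 0.91), (array([382.5,  17.3,   6.9]), 0.75), (array([ 697.3, -161.5,   12.4]), 0.37)]
side tube_stand [(array([ 642.9, -409. ,   81.7]), 0.57)]
1.2 [[-0.   1.   0.3]
 [-0.   0.3 -1. ]
 [-1.  -0.   0. ]] [-0.5  0.2  0.5]
```

View pics/scene1.png

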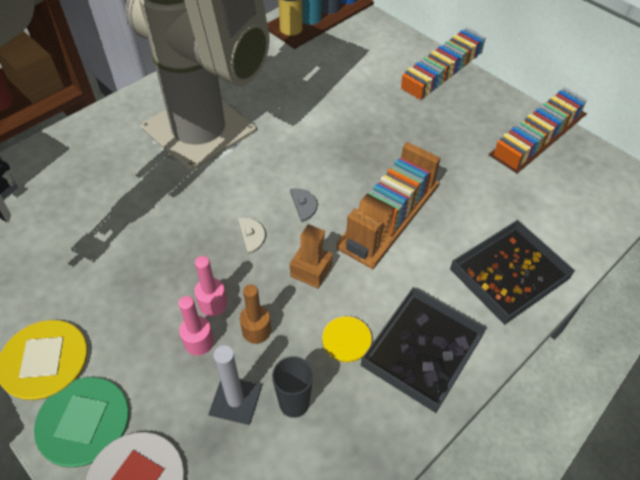

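View pics/side1.png

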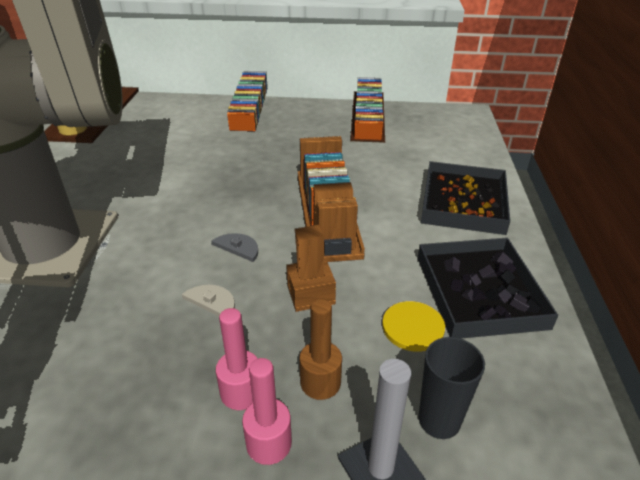

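The scene shows the wedge in its keeper at (312,258), the rack at (390,210) and the post at (362,232). The brown mallet is at (255,315). Its look-alikes are the pink ones at (210,285) and (195,330), so I choose the brown one. Coloured book rows at (443,62) and (540,130) resemble the rack but aren't it. The side view agrees.

Run:
```python
from h import *
from station import camera_model
m=camera_model('wrist');T=np.array(m['pose']);s=telemetry.get_state()
r=R.from_rotvec(s['eef_rot']);print('cam in tool',r.inv().apply(T[:3,3]-s['ee_pos']),r.as_matrix().T@T[:3,:3],m['fov_y'])
W=np.vstack([np.load(c+'.npy').reshape(-1,3) for c in('scene','side')]);W=W[~np.isnan(W[:,0])]
def rect(n,x0,x1,y0,y1,z0,z1):
    k=(W[:,0]>x0)&(W[:,0]<x1)&(W[:,1]>y0)&(W[:,1]<y1)&(W[:,2]>z0)&(W[:,2]<z1);P=W[k]
    if len(P)>5:print(n,len(P),cv2.minAreaRect(P[:,:2].astype(np.float32)),np.median(P[:,2]))
rect('wedge top',480,600,-150,-60,122,140)
rect('keeper top',480,600,-180,-60,46,54)
rect('posttop',500,640,-20,60,108,120)
rect('post+block top',480,640,-20,110,108,120)
rect('rack base',480,640,-60,350,10,18)
rect('far stop',480,640,180,350,60,140)
rect('mallet top',530,610,-330,-240,150,170)
rect('mallet head',530,610,-330,-240,20,64)
```

```text
cam in tool [-166.9   73.9    0.3] [[-0.  -0.3  1. ]
 [-0.  -1.  -0.3]
 [ 1.  -0.  -0. ]] 67.42575048167978
wedge top 744 ((523.380126953125, -84.88514709472656), (41.41510009765625, 40.023868560791016), 19.60265350341797) 129.20150657831456
keeper top 1190 ((526.3109130859375, -92.9671630859375), (72.73876190185547, 69.12793731689453), 18.51821517944336) 49.888223160019834
posttop 889 ((560.8125, 38.5397834777832), (72.76521301269531, 56.31119918823242), 10.716439247131348) 112.85803977105002
post+block top 1630 ((558.0404663085938, 51.67584228515625), (72.52088928222656, 83.9239273071289), 11.348841667175293) 113.00944542315091
rack base 799 ((544.6812744140625, 118.76213836669922), (102.8621597290039, 352.9580078125), 11.261775970458984) 14.151218473441077
far stop 2590 ((524.60888671875, 227.6734161376953), (84.93305969238281, 105.48886108398438), 6.744221210479736) 97.80976915214785
mallet top 530 ((557.4163208007812, -274.5185546875), (28.719655990600586, 28.003141403198242), 12.614175796508789) 159.08346371366764
mallet head 2088 ((559.4132080078125, -275.438232421875), (58.4433708190918, 59.24617385864258), 0.7572019100189209) 57.45835495991673
```

```bash
python3 - <<'E'
from h import *
Z=lambda a:R.from_matrix(np.array([[0,-np.sin(a),np.cos(a)],[0,np.cos(a),np.sin(a)],[-1,0,0]]))
print(rel([480,-40,330],Z(np.radians(-71))),rel([330,-300,330]))
E
cat >> h.py <<'E'
def down(deg): # tool down, tool z at yaw deg
    a=np.radians(deg); return R.from_matrix(np.array([[0,-np.sin(a),np.cos(a)],[0,np.cos(a),np.sin(a)],[-1,0,0]]))
E
```

```text
(array([-0.1,  0.4, -0.4]), array([-2.,  0.,  0.])) (array([-0.1,  0.2, -0.2]), array([0., 0., 0.]))
```

```bash
sed -i 's/precision=1/precision=4/' h.py
python3 - <<'E'
from h import *
print(rel([480,-40,330],down(-71)))
E
```

```text
(array([-0.1114,  0.4475, -0.4218]), array([-2.05,  0.  ,  0.  ]))
```

Call:
jog_arm(series=[-0.03,0.04,-0.04,0,0,0,-0.06,0.08,-0.08,0,0,0,-0.09,0.12,-0.12,0,0,0,-0.11,0.16,-0.16,0,0,0,-0.11,0.2,-0.195,0,0,0])

```text
clock: 1.82
ee_pos: [310.5, -328.1, 331.3]
eef_rot: [0.987, 1.33, -0.989]
force: [-0.2, -0.4, -0.2]
grip_width: 92.6
```

Call:
jog_arm(series=[0,0.045,-0.042,0,0,0,0,0.09,-0.084,0,0,0,0,0.13,-0.125,0,0,0,0,0.17,-0.165,0,0,0,0,0.21,-0.2,0,0,0])

```text
clock: 2.45
ee_pos: [453.8, -73.7, 331.2]
eef_rot: [0.987, 1.329, -0.988]
force: [1.0, -0.6, -0.5]
grip_width: 93.1
```

Call:
jog_arm(series=[0,0.04,-0.03,0,0,0,0,0.04,-0.03,0,0,0,0,0.04,-0.03,0,0,0,0,0.04,-0.03,0,0,0,0,0.04,-0.03,0,0,0])

```text
clock: 3.08
ee_pos: [483.0, -34.4, 331.4]
eef_rot: [0.988, 1.328, -0.99]
force: [0.0, -0.2, 0.0]
grip_width: 93.0
```

Run:
```python
from h import *
p,W=snap('wrist','w1'); np.save('w1.npy',W); s=telemetry.get_state(); print(s['clock'],s['ee_pos'],s['q'])
```

```text
3.125 [483.0309 -34.2576 331.3707] [-0.1742 -0.2082  1.615  -0.0033  1.7297  1.1019]
```

View pics/w1.png

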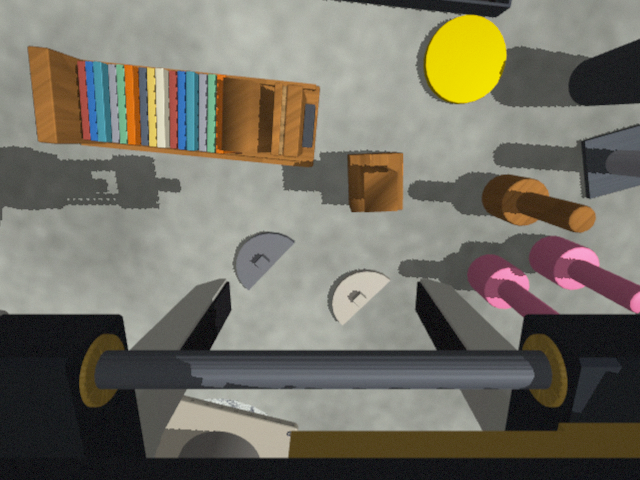

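The wrist view shows the wedge in its keeper at (377,182), the slot at (266,118), the post at (290,118) and the brown mallet at (515,200). Next I fit the geometry.

```bash
python3 - <<'E'
from h import *
W0=np.load('w1.npy')
def sel(x0,x1,y0,y1,z0,z1,W=W0.reshape(-1,3)):
    return W[(W[:,0]>x0)&(W[:,0]<x1)&(W[:,1]>y0)&(W[:,1]<y1)&(W[:,2]>z0)&(W[:,2]<z1)]
def rect(n,P): print(n,len(P),cv2.minAreaRect(P[:,:2].astype(np.float32)),np.median(P[:,2]))
rect('wedge head',sel(480,580,-150,-40,127,140)); rect('keeper',sel(470,590,-180,-30,46,54))
rect('base',sel(470,640,-60,350,10,18)); top=sel(480,640,-20,110,109,120);rect('tops',top)
a=np.radians(11.3);R2=np.array([[np.cos(a),np.sin(a)],[-np.sin(a),np.cos(a)]])
k=R2@(top[:,:2]).T; h,e=np.histogram(k[1],np.arange(k[1].min()-1,k[1].max()+1,2)); print(e[0],h, k[0].min(),k[0].max())
# wedge: heights vs keeper-frame coords
for ang in(19,):
    a=np.radians(ang);R2=np.array([[np.cos(a),np.sin(a)],[-np.sin(a),np.cos(a)]])
    P=sel(470,590,-180,-30,20,140); c=R2@np.array([526,-93.]); k=(R2@P[:,:2].T).T-c
    for ax in(0,1):
        m=np.abs(k[:,1-ax])<10; b=np.round(k[m,ax]/4)*4
        print(ax,[(int(v),int(P[m][b==v,2].min()),int(P[m][b==v,2].max())) for v in np.unique(b)])
for x,y in((377,172),(377,180),(377,195)): print(W0[y,x])
E
python3 - <<'E'
import cv2
i=cv2.imread('pics/w1.png')
a=cv2.resize(i[135:225,330:420],(450,450),interpolation=2)
b=cv2.resize(i[60:170,200:330],None,fx=2.7,fy=4.09)[:450]
cv2.imwrite('pics/c1.png',cv2.hconcat([a,b]))
E
```

```text
wedge head 1294 ((522.5223388671875, -84.84513092041016), (40.279170989990234, 33.50929260253906), 19.72858238220215) 130.50096973028772
keeper 1583 ((525.4412231445312, -92.34819030761719), (69.95465087890625, 64.8675308227539), 19.775779724121094) 50.71071338444739
base 897 ((548.7752685546875, 101.6369400024414), (105.27265930175781, 310.56170654296875), 8.787714958190918) 14.690133034161988
tops 4144 ((556.8977661132812, 52.27610778808594), (70.13542175292969, 79.01730346679688), 11.394111633300781) 114.54164296205934
-98.3758300856744 [ 81 143 144 142 143 141 148 134 123 136 155 141 145 142  67   0   0   0   0   0   0   0   0   0   0 126 163 146 145 137 150 141 146 146 147 151 142
 150 149 118] 521.2549621138226 591.4623783652087
0 [(-20, 128, 132), (-16, 128, 132), (-12, 129, 132), (-8, 128, 131), (-4, 129, 132), (0, 128, 132), (4, 129, 132), (8, 128, 132), (12, 128, 132), (16, 129, 132), (20, 34, 132), (24, 48, 52), (28, 48, 52), (32, 48, 52), (36, 21, 51)]
1 [(-32, 47, 52), (-28, 48, 51), (-24, 49, 52), (-8, 129, 132), (-4, 128, 132), (0, 128, 132), (4, 129, 131), (8, 128, 132), (12, 128, 132), (16, 49, 132), (20, 48, 131), (24, 47, 132), (28, 49, 52), (32, 20, 53)]
[540.4483 -75.3987 130.8638]
[532.8545 -78.1374 130.2168]
[518.4477 -83.0799 130.5805]
```

View pics/c1.png

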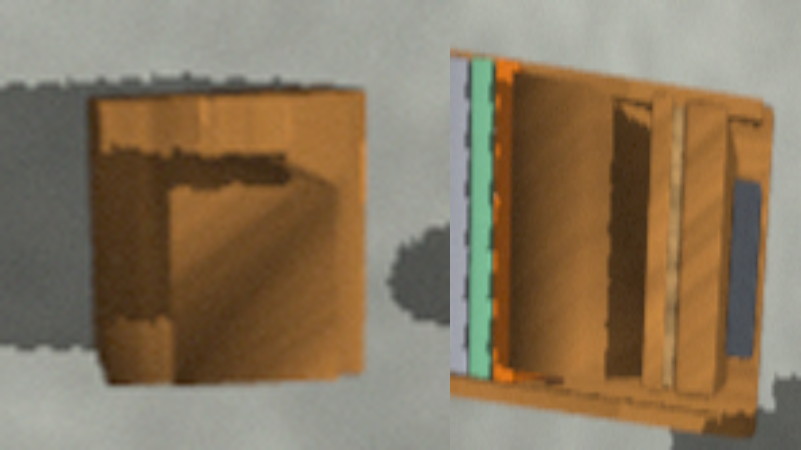

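The right half of the crop shows the post, the slot and the sloped block. The left half shows the wedge head offset toward +y of the keeper, so its tapered face looks to the row, the same sense as the rack. The slot is about 21.3 mm wide, the head's top is at 130.5 mm, and all sizes match.

Run:
```python
from h import *
print(rel([523.2,-86.7,220],down(19.7)))
```

```text
(array([0.1118, 0.0229, 0.0613]), array([-92.85,   0.37,   0.11]))
```

Call:
jog_arm(series=[0.02,0.005,0.012,-10.5,0,0,0.04,0.01,0.025,-21,0,0,0.06,0.015,0.037,-31.5,0,0,0.08,0.019,0.05,-42,0,0,0.1,0.0229,0.0613,-52,0,0])

```text
clock: 3.75
ee_pos: [523.2, -87.7, 231.2]
eef_rot: [0.283, 1.546, -0.288]
force: [0.1, -0.3, -1.1]
grip_width: 92.7
```

Call:
jog_arm(series=[0,0,0,-10.5,0,0,0,0,0,-21,0,0,0,0,0,-31.5,0,0,0,0,0,-41,0,0,0,0,0,-41,0,0], jaw=0.9)

```text
clock: 4.38
ee_pos: [523.0, -88.2, 231.3]
eef_rot: [-0.278, 1.549, 0.27]
force: [-0.9, 0.2, 0.2]
grip_width: 83.5
```

Run:
```python
from h import *
s=telemetry.get_state();print(s['ee_pos'],s['grip_width'],s['clock'],s['q'])
print(rel([523.2,-86.7,95],down(19.7)))
p,W=snap('wrist','w2'); P=W.reshape(-1,3); P=P[(abs(P[:,0]-522)<40)&(abs(P[:,1]+85)<40)&(abs(P[:,2]-130.5)<3.5)]
print(cv2.minAreaRect(P[:,:2].astype(np.float32)),len(P),np.median(P[:,2]))
```

```text
[523.0214 -88.2469 231.3131] 83.53961056265781 4.375 [-0.2617 -0.0692  1.6689 -0.0029  1.5361 -0.611 ]
(array([0.1363, 0.0022, 0.0003]), array([0.32, 0.18, 0.33]))
((522.3521118164062, -85.48603820800781), (39.69010543823242, 34.23688507080078), 18.77726173400879) 2192 130.5308701035797
```

Call:
jog_arm(series=[0.04,0.0015,0,0.4,0.2,0.3,0.08,0.0015,0,0.4,0.2,0.3,0.115,0.0015,0,0.4,0.2,0.3,0.136,0.0015,0,0.4,0.2,0.3,0.136,0.0015,0,0.4,0.2,0.3])

```text
clock: 5.05
ee_pos: [521.5, -87.1, 93.3]
eef_rot: [-0.263, 1.559, 0.265]
force: [0.5, -0.0, 0.1]
grip_width: 83.9
```

Call:
jog_arm(series=[0,0,0,0,0,0,0,0,0,0,0,0,0,0,0,0,0,0,0,0,0,0,0,0,0,0,0,0,0,0], jaw=0.2)

```text
clock: 5.68
ee_pos: [521.9, -87.0, 93.6]
eef_rot: [-0.263, 1.558, 0.265]
force: [2.0, 0.7, -2.1]
grip_width: 40.1
```

Call:
jog_arm(series=[0,0,0,0,0,0,0,0,0,0,0,0,-0.005,0,0,0,0,0,-0.015,0,0,0,0,0,-0.03,0,0,0,0,0])

```text
clock: 6.3
ee_pos: [521.8, -87.0, 124.4]
eef_rot: [-0.263, 1.558, 0.265]
force: [1.1, 0.5, -1.2]
grip_width: 39.7
```

Call:
jog_arm(series=[-0.03,0,0,0,0,0,-0.06,0,0,0,0,0,-0.09,0,0,0,0,0,-0.115,0,0,0,0,0,-0.115,0,0,0,0,0])

```text
clock: 6.92
ee_pos: [523.2, -87.7, 242.6]
eef_rot: [-0.265, 1.554, 0.263]
force: [-0.1, -0.4, -1.1]
grip_width: 39.7
```

Run:
```python
from h import *
s=telemetry.get_state();r=R.from_rotvec(s['eef_rot']);print(s['ee_pos'],s['clock'],r.as_matrix())
p,W=snap('wrist','w3'); Q=r.inv().apply(W.reshape(-1,3)-s['ee_pos'])
k=(Q[:,0]>-42)&(Q[:,0]<-32)&(abs(Q[:,2])<15)&(abs(Q[:,1])<30); H=Q[k]
print('head x med',np.median(H[:,0]),'y range',np.percentile(H[:,1],[0.5,2,98,99.5]), len(H))
print('head plane fit',np.linalg.lstsq(np.c_[H[:,1:],np.ones(len(H))],H[:,0],rcond=None)[0])
a=11.39;post=np.array([559.2,41.0]);print(rel([*post,239],down(a)))
# recheck the slot
P=W.reshape(-1,3);a=np.radians(a);R2=np.array([[np.cos(a),np.sin(a)],[-np.sin(a),np.cos(a)]])
k=(R2@(P[:,:2]-post).T).T; m=(abs(k[:,0])<32)&(abs(P[:,2]-114)<5)&(k[:,1]>-35)&(k[:,1]<60)
h,e=np.histogram(k[m,1],np.arange(-35,60,1));print(h)
```

```text
[523.2043 -87.6702 242.6495] 6.925 [[ 0.0005 -0.3299  0.944 ]
 [-0.0011  0.944   0.3299]
 [-1.     -0.0012  0.0001]]
head x med -36.850271453201074 y range [-7.7037 -7.1591 18.3104 18.6139] 4643
head plane fit [  0.0344  -0.0036 -37.0122]
(array([0.0014, 0.1091, 0.0771]), array([ 7.88, -0.12, -0.02]))
[  0   0   0   0   0   0  26 116 116 108 110 109 107 115 110 111 114 109 111 111 115 106  98 113 116 107 129 127 115 115 119 120 110 118  90   5   0
   0   0   0   0   0   0   0   0   0   0   0   0   0   0   0   0   0   0   0  49 238 140 120 133 125 126 134 130 123 124 135 131 123 138 130 132 129
 138 130 136 131 133 135 138 131 137 135 142  77   2   0   0   0   0   0   0   0]
```

Run:
```python
from h import *
print(rel([555.9,57.2,240],down(11.39)))
```

```text
(array([0.0004, 0.1255, 0.0793]), array([ 7.88, -0.12, -0.02]))
```

Call:
jog_arm(series=[0.0,0.035,0.022,3,0,0,0.0,0.075,0.047,6,0,0,0.0,0.11,0.07,7.9,0,0,0.0,0.1255,0.0793,7.9,0,0,0,0.1255,0.0793,7.9,0,0])

```text
clock: 7.6
ee_pos: [555.2, 57.8, 239.2]
eef_rot: [-0.158, 1.57, 0.158]
force: [-1.0, -0.4, -1.4]
grip_width: 39.9
```

Run:
```python
from h import *
s=telemetry.get_state();r=R.from_rotvec(s['eef_rot']);print(s['ee_pos'],s['force'])
print(rel([555.9,57.2,149],down(11.39)))
```

```text
[555.1745  57.7591 239.1595] [-0.99   -0.3585 -1.3521]
(array([ 0.0902, -0.0007,  0.001 ]), array([ 0.11, -0.26, -0.01]))
```

Call:
jog_arm(series=[0.03,-0.0007,0.001,0.1,-0.2,0,0.055,-0.0007,0.001,0.1,-0.2,0,0.072,-0.0007,0.001,0.1,-0.2,0,0.084,-0.0007,0.001,0.1,-0.2,0,0.088,-0.0007,0.001,0.1,-0.2,0])

```text
clock: 8.22
ee_pos: [557.3, 56.0, 156.0]
eef_rot: [-0.156, 1.562, 0.155]
force: [-11.7, 4.5, 32.7]
grip_width: 39.8
```

Run:
```python
from h import *
s=telemetry.get_state();print(s['ee_pos'],s['force'],rel([555.9,57.2,149],down(11.39)))
p,W=snap('side','s2'); cv2.imwrite('pics/s2c.png',cv2.resize(p[120:270,250:400,::-1],(600,600)))
```

```text
[557.2884  55.9842 155.9957] [-11.71     4.5129  32.6615] (array([ 0.007 ,  0.0015, -0.0011]), array([-0.03,  0.2 ,  0.03]))
```

View pics/s2c.png

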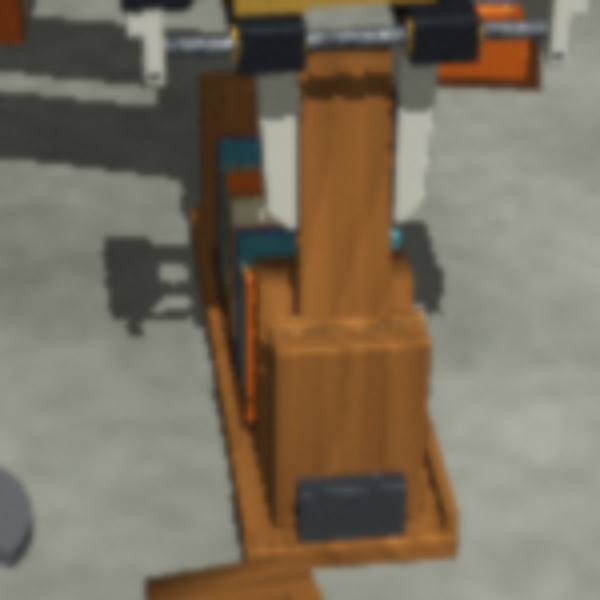

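The side crop shows the wedge between the post and the block, centred on the post. But the tool reads 33 N upward at 156 mm, earlier than expected. I'll back off and recheck the slot and the tilt.

Call:
jog_arm(series=[-0.005,0,0,0,0,0,-0.01,0,0,0,0,0,-0.01,0,0,0,0,0,-0.01,0,0,0,0,0,-0.01,0,0,0,0,0])

```text
clock: 8.9
ee_pos: [556.8, 56.0, 165.0]
eef_rot: [-0.156, 1.563, 0.156]
force: [0.1, 0.4, -1.3]
grip_width: 39.8
```

```bash
cat > look.py <<'E'
from h import *
s=telemetry.get_state();r=R.from_rotvec(s['eef_rot']);print(s['ee_pos'],s['force'],s['clock'],r.as_matrix())
p,W=snap('wrist','w4'); Q=r.inv().apply(W.reshape(-1,3)-s['ee_pos'])
k=(Q[:,0]>-42)&(Q[:,0]<-32)&(abs(Q[:,2])<15)&(abs(Q[:,1])<30); H=Q[k]
print('head x med',np.median(H[:,0]),'y',np.percentile(H[:,1],[0.5,2,98,99.5]), len(H))
print('plane',np.linalg.lstsq(np.c_[H[:,1:],np.ones(len(H))],H[:,0],rcond=None)[0])
post=np.array([559.2,41.0]);a=np.radians(11.39);R2=np.array([[np.cos(a),np.sin(a)],[-np.sin(a),np.cos(a)]])
for c in('wrist','scene','side'):
    if c!='wrist': p,W=snap(c,c+'4')
    P=W.reshape(-1,3);k=(R2@(P[:,:2]-post).T).T; m=(abs(k[:,0])<33)&(abs(P[:,2]-114)<4)&(k[:,1]>-35)&(k[:,1]<60)
    h,e=np.histogram(k[m,1],np.arange(-35,60,1));print(c,h)
E
python3 look.py
```

```text
[556.7903  55.969  164.9894] [ 0.1205  0.3694 -1.273 ] 8.9 [[ 0.0022 -0.197   0.9804]
 [ 0.0001  0.9804  0.197 ]
 [-1.     -0.0003  0.0021]]
head x med -33.43459192559709 y [19.6207 19.6274 21.0617 21.1402] 58
plane [-2.4481 -0.0004 16.0067]
wrist [  0   0   0   0   0   0   0   0   0   0   0   0   0   0   0   0   0   0   0   0   0   0   0   0   0   0   0   0   0   0   0   0   0   0   0   0   0
   0   0   0   0   0   0   0   0   0   0   0   0   0   0   0   0   0   0   0   0   0 119 169 153 178 137 179 153 166 165 155 171 149 173 158 187 145
 182 174 150 191 149 184 171 151 200 150 185 233   0   0   0   0   0   0   0   0]
scene [ 0  0  1  3  5 11 11  9 12  9  8 11 15  6 10 12 18  5 10 12  6  4  6  7  4  8 11 14 11  6  6 13 10  6  3  1  0  0  0  0  0  0  0  0  0  0  0  0  0
  0  0  0  0  1  0  0  4  3  5  2  5  4  1  2  3  3  6  2  2  4  7  1  1  3  5  2  0  5  3  6  5  1  5  2  2  0  0  0  0  0  0  0  0  0]
side [ 0  0  0  0  0  5  9 26 15 30 15 18 22  5 10 13 14  7 15 12 11 12  5  2  2  8 14 16 27 19  7  7 16  9 10  7  3  0  0  0  0  0  0  0  0  0  0  0  0
  0  0  0  0  0  0  2  3  5 11  5  8  3  1  4  3  4  7  5  3  4  2  3  3  4  3  2  3  4  4  3  3  3  3  3  3  2  1  0  0  0  0  0  0  0]
```

View pics/w4.png

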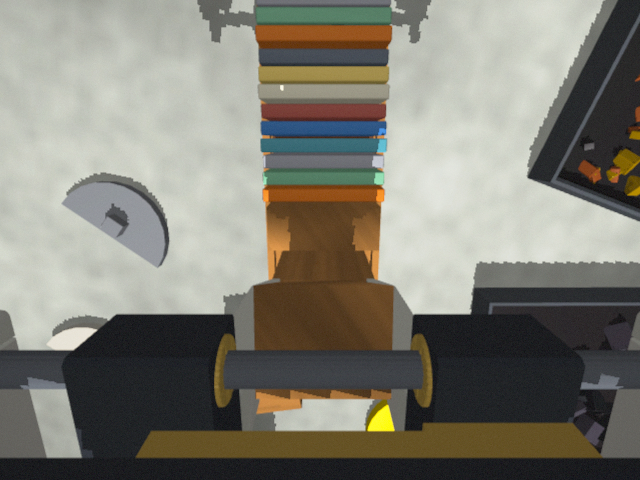

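The wrist view shows the wedge held at (325,340) with its lower part in the slot and the row just ahead of it, nothing fouled. The wedge probably slid up in the grip, so I'll check its head height.

Run:
```python
from h import *
s=telemetry.get_state();r=R.from_rotvec(s['eef_rot'])
p,W=snap('wrist'); Q=r.inv().apply(W.reshape(-1,3)-s['ee_pos']).reshape(480,640,3)
H=Q[290:345,260:385].reshape(-1,3); print(np.nanpercentile(H,[1,50,99],axis=0))
print('plane',np.linalg.lstsq(np.c_[H[:,1:],np.ones(len(H))],H[:,0],rcond=None)[0])
F=Q[255:278,285:365]; F=F.reshape(-1,3); F=F[(F[:,1]>0)&(F[:,1]<25)]; print(len(F),np.percentile(F,[1,50,99],axis=0)); 
if len(F)>20: print('taper y=',np.linalg.lstsq(np.c_[F[:,[0,2]],np.ones(len(F))],F[:,1],rcond=None)[0])
```

```text
[[-75.3246  17.7101 -19.0841]
 [-73.283   25.6853  -1.493 ]
 [-71.1834  33.5334  16.1142]]
 ** On entry to DLASCL parameter number  4 had an illegal value
 ** On entry to DLASCL parameter number  4 had an illegal valueTraceback (most recent call last):
  File "<stdin>", line 5, in <module>
    x, resids, rank, s = _umath_linalg.lstsq(a, b, rcond,
                         ~~~~~~~~~~~~~~~~~~~^^^^^^^^^^^^^
                                             signature=signature)
                                             ^^^^^^^^^^^^^^^^^^^^
    raise LinAlgError("SVD did not converge in Linear Least Squares")
numpy.linalg.LinAlgError: SVD did not converge in Linear Least Squares
```

Run:
```python
from h import *
s=telemetry.get_state();r=R.from_rotvec(s['eef_rot'])
p,W=snap('wrist'); Q=r.inv().apply(W.reshape(-1,3)-s['ee_pos']).reshape(480,640,3)
def fit(F,dep,n):
    F=F[~np.isnan(F[:,0])]; o=[i for i in range(3) if i!=dep]
    c=np.linalg.lstsq(np.c_[F[:,o],np.ones(len(F))],F[:,dep],rcond=None)[0];print(n,len(F),c,np.std(F[:,dep]-np.c_[F[:,o],np.ones(len(F))]@c),np.percentile(F,[1,50,99],axis=0).tolist())
fit(Q[295:345,265:380].reshape(-1,3),0,'head'); fit(Q[256:276,290:360].reshape(-1,3),1,'taper')
for v in list(range(200,300,6)): print(v,Q[v,325],W[v,325])
```

```text
head 5724 [  0.1602   0.0023 -77.3912] 0.6147603417941795 [[-75.38832904370541, 17.71640621050776, -17.695641029581125], [-73.40580498567303, 24.978201752324853, -1.4965850778268277], [-71.47701591262009, 32.11668971273706, 14.75234261535996]]
taper 1392 [  0.0002  -0.0006 -15.1628] 0.222080774950352 [[65.449347775084, -15.672808164677466, -26.005727025889044], [85.32398069328919, -15.137846267103761, -0.41894509691236603], [108.62778136558732, -14.65329161947489, 25.866189947422882]]
200 [62.0124 37.6217  0.0726] [549.8839  92.9604 103.4052]
206 [52.2333 35.487   0.0232] [550.228   90.8567 113.1852]
212 [50.6385 32.0453  0.0191] [550.8979  87.4815 114.7815]
218 [50.5569 28.301   0.0236] [551.6402  83.8115 114.8648]
224 [50.5559 24.506   0.0285] [552.3932  80.092  114.8675]
230 [50.1848 20.7679  0.0313] [553.1318  76.4278 115.2403]
236 [49.1743 17.1775  0.0306] [553.836   72.9075 116.2524]
242 [51.5019 12.6379  0.0489] [554.7556  68.4609 113.9269]
248 [49.8736  9.1739  0.0447] [555.4297  65.0639 115.5568]
254 [113.2177 -15.109    0.4143] [560.7621  41.3378  52.2251]
260 [ 98.0496 -15.1349   0.3334] [560.6441  41.2948  67.3929]
266 [ 83.5994 -14.9017   0.2559] [560.4805  41.5064  81.8427]
272 [ 71.9646 -15.2327   0.1942] [560.4517  41.1684  93.4775]
278 [ 60.6675 -15.3008   0.134 ] [560.3735  41.0884 104.7743]
284 [-62.2464  31.3262  -0.5826] [550.124   86.6447 227.6645]
290 [-70.8733  33.045   -0.6309] [549.7129  88.3192 236.2904]
296 [-72.3765  31.8488  -0.6373] [549.9381  87.145  237.7942]
```

The head plane is tilted 9°. The thin end caught the top edge of the post because the wedge had tilted about 2° in the grip, and it then slid 36 mm up through the pads. I'll lift, turn the tool 9° to set the wedge upright, and re-measure it.

Call:
jog_arm(series=[-0.01,0,0,0,0,0,-0.03,0,0,0,0,4,-0.03,0,0,0,0,9.1,-0.03,0,0,0,0,9.1,-0.03,0,0,0,0,9.1])

```text
clock: 9.78
ee_pos: [556.9, 55.9, 195.5]
eef_rot: [-0.033, 1.575, 0.279]
force: [-0.7, 0.9, -2.3]
grip_width: 39.9
```

```bash
cat > meas.py <<'E'
from h import *
s=telemetry.get_state();r=R.from_rotvec(s['eef_rot']);t=s['ee_pos'];print(t,s['force'],s['clock'])
p,W=snap('wrist','w5'); P=W.reshape(-1,3)
a=np.radians(11.39);R2=np.array([[np.cos(a),np.sin(a)],[-np.sin(a),np.cos(a)]]);post=np.array([559.2,41.0])
K=np.c_[(R2@(P[:,:2]-post).T).T,P[:,2]]; tk=R2@(np.array(t[:2])-post); print('tcp in post',tk)
tool=r.inv().apply(P-t)
m=(tool[:,0]<-60)&(tool[:,0]>-90)&(abs(K[:,0]-tk[0])<13)&(K[:,1]>tk[1]-5)&(K[:,1]<tk[1]+40); H=K[m]
c=np.linalg.lstsq(np.c_[H[:,:2],np.ones(len(H))],H[:,2],rcond=None)[0]; res=H[:,2]-np.c_[H[:,:2],np.ones(len(H))]@c
H=H[abs(res)<2]; c=np.linalg.lstsq(np.c_[H[:,:2],np.ones(len(H))],H[:,2],rcond=None)[0]
print('head plane',c,len(H),'med',np.median(H,axis=0),'y pct',np.percentile(H[:,1],[0,1,99,99.8]))
m=(tool[:,0]<-60)&(tool[:,0]>-90)&(K[:,1]>tk[1]+10)&(K[:,1]<tk[1]+30)&(abs(tool[:,2])<40);X=K[m];X=X[abs(X[:,2]-np.median(H[:,2]))<4];print('x pct',np.percentile(X[:,0],[1,99]))
E
python3 meas.py
```

```text
[556.9063  55.8996 195.4853] [-0.6634  0.8528 -2.3198] 9.775
tcp in post [ 0.694  15.0591]
head plane [ -0.      -0.0111 272.2542] 5842 med [  0.7405  29.1317 271.9363] y pct [18.982  19.5886 38.4241 38.6293]
x pct [-20.3202  18.8405]
```

View pics/w5.png

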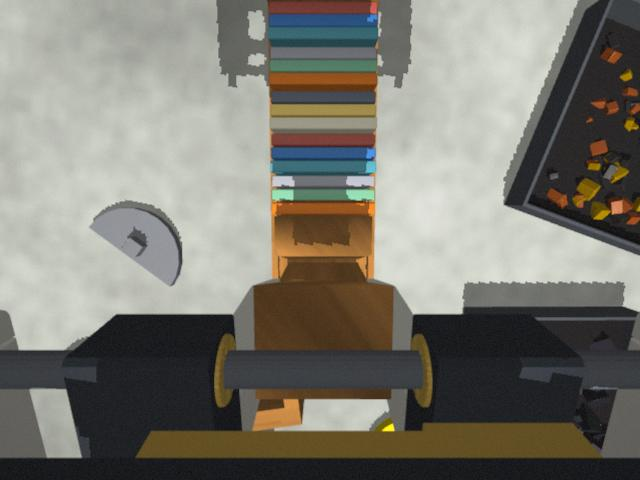

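The wrist view shows the wedge upright now, its head at (325,340). The head plane is within 0.6° and the straight face is 4.6 mm clear of the post face. Now I lower it.

Run:
```python
from h import *
t=np.array([556.9,55.9]);y=np.array([-.1975,.980]);
for z in(150,114):print(rel([*(t-1.3*y),z]))
```

```text
(array([ 0.0446, -0.0088, -0.0001]), array([0., 0., 0.]))
(array([ 0.0802, -0.0144, -0.0002]), array([0., 0., 0.]))
```

Call:
jog_arm(series=[0.015,-0.0036,0,0,0,0,0.03,-0.0062,0,0,0,0,0.04,-0.008,0,0,0,0,0.05,-0.0097,0,0,0,0,0.05,-0.0097,0,0,0,0])

```text
clock: 10.45
ee_pos: [556.5, 54.6, 143.2]
eef_rot: [-0.032, 1.577, 0.28]
force: [-0.1, 0.3, -1.0]
grip_width: 40.0
```

```bash
python3 meas.py
python3 - <<'E'
from h import *
t=np.array([557.2,54.6])
for z in(114,):print(rel([*t,z]))
E
```

```text
[556.5251  54.6155 143.2157] [-0.1207  0.3019 -1.    ] 10.45
tcp in post [ 0.0666 13.8756]
head plane [ -0.002   -0.0119 220.0247] 5827 med [ -0.0083  27.9137 219.6873] y pct [17.593  18.3882 37.2058 37.3917]
x pct [-20.8493  18.3335]
(array([ 0.0297, -0.0047,  0.0001]), array([0., 0., 0.]))
```

Call:
jog_arm(series=[0.007,-0.0011,0,0,0,0,0.014,-0.0022,0,0,0,0,0.02,-0.0031,0,0,0,0,0.025,-0.0039,0,0,0,0,0.028,-0.0043,0,0,0,0])

```text
clock: 11.12
ee_pos: [556.9, 54.8, 115.3]
eef_rot: [-0.033, 1.576, 0.28]
force: [0.7, 0.6, -0.7]
grip_width: 40.0
```

Call:
jog_arm(series=[0.004,-0.0016,0,0,0,0,0.007,-0.0021,0,0,0,0,0.007,-0.0021,0,0,0,0,0.007,-0.0021,0,0,0,0,0.007,-0.0021,0,0,0,0])

```text
clock: 11.75
ee_pos: [557.3, 53.8, 108.3]
eef_rot: [-0.033, 1.575, 0.279]
force: [-0.2, 0.8, -1.6]
grip_width: 39.7
```

Call:
jog_arm(series=[0,0,0,0,0,0,0,0,0,0,0,0,0,0,0,0,0,0,0,0,0,0,0,0,0,0,0,0,0,0], jaw=0.75)

```text
clock: 12.38
ee_pos: [557.2, 53.8, 108.3]
eef_rot: [-0.033, 1.576, 0.279]
force: [-0.0, -0.4, 0.5]
grip_width: 69.8
```

Call:
jog_arm(series=[-0.02,0.003,0,0,0,0,-0.05,0.008,0,0,0,0,-0.09,0.014,0,0,0,0,-0.13,0.02,0,0,0,0,-0.15,0.023,0,0,0,0])

```text
clock: 13.0
ee_pos: [558.4, 52.9, 264.4]
eef_rot: [-0.034, 1.57, 0.279]
force: [0.1, -0.9, 0.1]
grip_width: 69.6
```

Call:
jog_arm(series=[-0.02,0.003,0,0,0,-4.5,-0.04,0.006,0,0,0,-9.1,-0.04,0.006,0,0,0,-9.1,-0.04,0.006,0,0,0,-9.1,-0.04,0.006,0,0,0,-9.1], jaw=0.8)

```text
clock: 13.62
ee_pos: [557.6, 52.0, 303.1]
eef_rot: [-0.156, 1.561, 0.154]
force: [-0.7, -0.2, 0.2]
grip_width: 74.4
```

```bash
cat > chk.py <<'E'
from h import *
s=telemetry.get_state();t=s['ee_pos'];print(t,s['force'],s['clock'],s['q'])
a=np.radians(11.39);R2=np.array([[np.cos(a),np.sin(a)],[-np.sin(a),np.cos(a)]]);post=np.array([559.2,41.0])
for c in('wrist','scene','side'):
    p,W=snap(c,c+'6'); P=W.reshape(-1,3);K=np.c_[(R2@(P[:,:2]-post).T).T,P[:,2]];K=K[~np.isnan(K[:,0])]
    m=(abs(K[:,0])<30)&(K[:,1]>-8)&(K[:,1]<60)&(K[:,2]>140)&(K[:,2]<200)
    if m.sum()<30: print(c,'no head',m.sum()); continue
    zt=np.percentile(K[m,2],97); H=K[m&(abs(K[:,2]-zt)<4)]; 
    cc=np.linalg.lstsq(np.c_[H[:,:2],np.ones(len(H))],H[:,2],rcond=None)[0]
    print(c,'head z',np.median(H[:,2]),'n',len(H),'x',np.percentile(H[:,0],[1,99]),'y',np.percentile(H[:,1],[1,99]),'plane',cc)
    m=(abs(K[:,0])<33)&(abs(K[:,2]-114)<4)&(K[:,1]>8)&(K[:,1]<70); print(' lip/back',np.percentile(K[m,1],[.5,2,50,98,99.5]) if m.any() else 0)
E
python3 chk.py
```

```text
[557.6034  52.0217 303.0696] [-0.6735 -0.1899  0.1582] 13.625 [ 0.002  -0.002   1.4739 -0.0008  1.6653 -0.1959]
wrist head z 167.24495475261773 n 1752 x [-20.0933  18.9365] y [ 0.4407 33.2077] plane [ -0.0034  -0.0008 167.2584]
 lip/back [23.912  24.8924 37.8706 50.6014 50.6923]
scene head z 165.66349495851034 n 179 x [-18.0687  21.9017] y [-1.3897 32.3721] plane [  0.0135  -0.0032 165.8198]
 lip/back [ 9.6324 11.363  36.6444 50.6997 51.5017]
side head z 166.71625175124126 n 262 x [-20.0031  19.6492] y [-1.6018 36.0378] plane [  0.0025  -0.0024 166.6383]
 lip/back [10.4774 19.4006 32.6756 50.7488 51.8978]
```

View pics/wrist6.png

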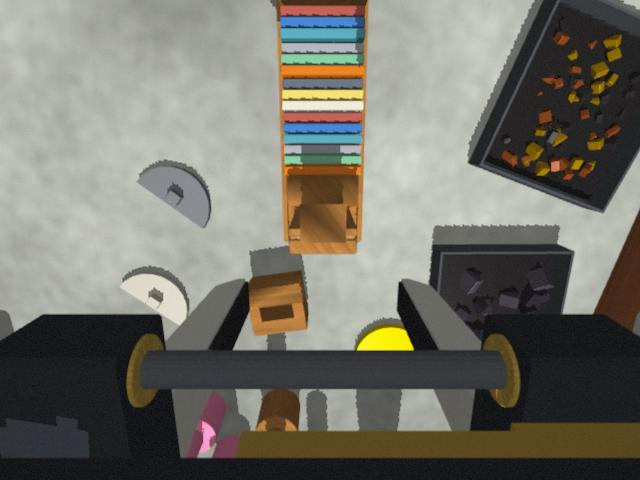

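The wrist view shows the wedge upright in the slot at (322,225). Its head is at 167 mm and level, the straight face is on the post, and the row has hardly moved. Next is the brown mallet at (278,412).

Run:
```python
from h import *
print(rel([557.4,-274.5,230],down(11.39)))
```

```text
(array([ 0.0741, -0.3199, -0.065 ]), array([-0.06,  0.29,  0.13]))
```

Call:
jog_arm(series=[0,-0.06,-0.012,0,0,0,0,-0.12,-0.024,0,0,0,0,-0.18,-0.036,0,0,0,0.02,-0.235,-0.048,0,0,0,0.04,-0.285,-0.058,0,0.2,0.1], jaw=0.9)

```text
clock: 14.4
ee_pos: [556.8, -241.3, 263.7]
eef_rot: [-0.155, 1.563, 0.154]
force: [1.3, 0.8, -0.4]
grip_width: 84.0
```

```bash
cat > mal.py <<'E'
from h import *
s=telemetry.get_state();t=s['ee_pos'];print(t,s['force'],s['clock'])
p,W=snap('wrist','w7');P=W.reshape(-1,3)
for z0,z1 in((155,165),(55,64)):
    Q=P[(abs(P[:,0]-557)<40)&(abs(P[:,1]+275)<40)&(P[:,2]>z0)&(P[:,2]<z1)]
    if len(Q)>20: print(len(Q),cv2.minEnclosingCircle(Q[:,:2].astype(np.float32)),np.median(Q,axis=0))
print(rel([557.4,-274.5,95],down(11.39)))
E
python3 mal.py
```

```text
[ 556.8296 -241.2867  263.6587] [ 1.2826  0.7879 -0.3574] 14.4
867 ((555.9281616210938, -273.8912658691406), 13.987895011901855) [ 555.6121 -272.4649  160.3817]
1394 ((555.6123046875, -274.0358581542969), 29.947505950927734) [ 552.525  -263.5153   60.6171]
(array([ 0.1643, -0.028 , -0.0022]), array([-0.32, -0.19,  0.02]))
```

Call:
jog_arm(series=[0.01,-0.014,-0.002,0,0,0,0.03,-0.027,-0.0037,-0.3,0,0,0.05,-0.027,-0.0037,-0.3,0,0,0.05,-0.027,-0.0037,-0.3,0,0,0.05,-0.027,-0.0037,-0.3,0,0])

```text
clock: 15.08
ee_pos: [556.5, -272.9, 209.8]
eef_rot: [-0.157, 1.568, 0.156]
force: [-0.3, -0.9, 0.4]
grip_width: 83.7
```

Run:
```python
from h import *
s=telemetry.get_state();print(s['ee_pos'],rel([555.8,-274,95],down(11.39)))
```

```text
[ 556.4519 -272.8533  209.8191] (array([ 0.1148, -0.0009, -0.0005]), array([ 0.05, -0.16,  0.03]))
```

Call:
jog_arm(series=[0.04,-0.001,-0.0005,0,0,0,0.075,-0.001,-0.0005,0,0,0,0.1,-0.001,-0.0005,0,0,0,0.1145,-0.001,-0.0005,0,-0.16,0,0.1145,-0.001,-0.0005,0,-0.16,0])

```text
clock: 15.7
ee_pos: [555.7, -273.6, 95.1]
eef_rot: [-0.157, 1.566, 0.157]
force: [0.5, -0.6, 0.2]
grip_width: 83.8
```

Call:
jog_arm(series=[0,0,0,0,0,0,0,0,0,0,0,0,0,0,0,0,0,0,0,0,0,0,0,0,0,0,0,0,0,0], jaw=0.1)

```text
clock: 16.32
ee_pos: [555.7, -273.6, 95.2]
eef_rot: [-0.157, 1.566, 0.157]
force: [-0.8, 1.2, 0.8]
grip_width: 38.3
```

Call:
jog_arm(series=[0,0,0,0,0,0,-0.002,0,0,0,0,0,-0.01,0,0,0,0,0,-0.03,0,0,0,0,0,-0.05,0,0,0,0,0])

```text
clock: 16.95
ee_pos: [556.1, -273.8, 147.2]
eef_rot: [-0.158, 1.565, 0.157]
force: [0.0, -0.2, -3.3]
grip_width: 27.6
```

Call:
jog_arm(series=[-0.05,0,0,0,0,0,-0.1,0,0,0,0,0,-0.14,0.03,0.005,0,0,0,-0.163,0.075,0.014,0,0,0,-0.163,0.125,0.024,0,0,0])

```text
clock: 17.58
ee_pos: [555.9, -146.1, 315.5]
eef_rot: [-0.159, 1.558, 0.153]
force: [0.3, 1.2, -3.4]
grip_width: 27.5
```

Run:
```python
from h import *
s=telemetry.get_state();r=R.from_rotvec(s['eef_rot']);t=s['ee_pos'];print(t,s['force'])
p,W=snap('side','side7');P=W.reshape(-1,3);Q=P[(abs(P[:,0]-t[0])<45)&(abs(P[:,1]-t[1])<45)&(P[:,2]>t[2]-140)&(P[:,2]<t[2]-20)]
print('mallet bottom pct',np.percentile(Q[:,2],[0.3,1,5])-t[2],len(Q))
H=Q[Q[:,2]<t[2]-40];print('head xy range rel',np.percentile(H[:,:2],[1,99],axis=0)-t[:2])
for z0 in range(-110,-30,10):
    B=Q[(Q[:,2]-t[2]>z0)&(Q[:,2]-t[2]<z0+10)]
    if len(B):print(z0,len(B),np.percentile(B[:,0],[2,98])-t[0],np.min(B[:,1])-t[1])
print(rel([555.2,57.5,310],down(11.39)))
```

```text
[ 555.8505 -146.0708  315.5324] [ 0.2688  1.2037 -3.3662]
mallet bottom pct [-93.5928 -92.3789 -88.4092] 2308
head xy range rel [[-28.875  -30.9896]
 [ 29.0146  -4.916 ]]
-100 75 [-26.7769  25.9331] -31.48813627195895
-90 262 [-28.8278  29.037 ] -31.77739909835688
-80 276 [-28.098   28.4295] -32.27817915565967
-70 268 [-28.2204  28.2117] -31.182491685299482
-60 287 [-27.4942  27.5091] -31.95354303129929
-50 284 [-27.3171  28.4092] -30.976148179290448
-40 719 [-27.3249  27.1705] -31.06315607881365
(array([0.0047, 0.1931, 0.0392]), array([ 0.25,  0.36, -0.02]))
```

Call:
jog_arm(series=[0.002,0.06,0.012,0,0,0,0.004,0.12,0.024,0,0,0,0.005,0.165,0.033,0,0,0,0.005,0.193,0.039,0.2,0.3,0,0.005,0.193,0.039,0.2,0.3,0])

```text
clock: 18.25
ee_pos: [555.0, 59.4, 311.3]
eef_rot: [-0.159, 1.562, 0.16]
force: [-0.3, -0.7, -3.1]
grip_width: 27.5
```

Run:
```python
from h import *
s=telemetry.get_state();print(s['ee_pos'],s['force'],rel([555.2,57.5,270],down(11.39)))
```

```text
[554.9723  59.4203 311.3051] [-0.2937 -0.6759 -3.0886] (array([ 0.0413, -0.0019, -0.0003]), array([ 0.24,  0.16, -0.03]))
```

Call:
jog_arm(series=[0.015,-0.001,0,0.2,0.1,0,0.028,-0.002,0,0.2,0.1,0,0.036,-0.002,0,0.2,0.1,0,0.04,-0.002,0,0.2,0.1,0,0.042,-0.002,0,0.2,0.1,0])

```text
clock: 18.88
ee_pos: [555.4, 57.3, 269.0]
eef_rot: [-0.156, 1.564, 0.157]
force: [-0.5, 0.4, -2.7]
grip_width: 27.6
```

Call:
jog_arm(series=[0.001,0,0,0,0,0,0.002,0,0,0,0,0,0.003,0,0,0,0,0,0.004,0,0,0,0,0,0.005,0,0,0,0,0])

```text
clock: 19.5
ee_pos: [555.4, 57.3, 264.0]
eef_rot: [-0.156, 1.564, 0.157]
force: [0.5, -0.1, -3.3]
grip_width: 27.6
```

Call:
jog_arm(series=[0.0008,0,0,0,0,0,0.0016,0,0,0,0,0,0.0024,0,0,0,0,0,0.0032,0,0,0,0,0,0.004,0,0,0,0,0])

```text
clock: 20.12
ee_pos: [555.7, 57.3, 260.6]
eef_rot: [-0.156, 1.563, 0.157]
force: [-0.5, 0.1, 0.6]
grip_width: 27.5
```

Call:
jog_arm(series=[0.0008,0,0,0,0,0,0.0016,0,0,0,0,0,0.0024,0,0,0,0,0,0.0032,0,0,0,0,0,0.004,0,0,0,0,0])

```text
clock: 20.75
ee_pos: [555.8, 57.3, 256.6]
eef_rot: [-0.156, 1.563, 0.157]
force: [0.2, 0.6, 1.8]
grip_width: 27.7
```

Call:
jog_arm(series=[0.0008,0,0,0,0,0,0.0016,0,0,0,0,0,0.0024,0,0,0,0,0,0.0032,0,0,0,0,0,0.004,0,0,0,0,0])

```text
clock: 21.38
ee_pos: [555.8, 57.3, 252.5]
eef_rot: [-0.156, 1.563, 0.157]
force: [0.3, 0.8, 1.4]
grip_width: 27.8
```

Call:
jog_arm(series=[0.0008,0,0,0,0,0,0.0016,0,0,0,0,0,0.0024,0,0,0,0,0,0.0032,0,0,0,0,0,0.004,0,0,0,0,0])

```text
clock: 22.0
ee_pos: [555.8, 57.3, 248.5]
eef_rot: [-0.156, 1.563, 0.157]
force: [-0.1, 0.0, 1.3]
grip_width: 27.5
```

Call:
jog_arm(series=[0.0006,0,0,0,0,0,0.0012,0,0,0,0,0,0.0018,0,0,0,0,0,0.0024,0,0,0,0,0,0.003,0,0,0,0,0])

```text
clock: 22.62
ee_pos: [556.0, 57.2, 245.8]
eef_rot: [-0.156, 1.563, 0.157]
force: [-1.2, -0.4, 4.5]
grip_width: 27.6
```

Resistance is climbing, so the steps get smaller.

Call:
jog_arm(series=[0.0003,0,0,0,0,0,0.0006,0,0,0,0,0,0.0009,0,0,0,0,0,0.0012,0,0,0,0,0,0.0015,0,0,0,0,0])

```text
clock: 23.25
ee_pos: [556.2, 57.1, 245.0]
eef_rot: [-0.156, 1.562, 0.156]
force: [-1.1, -0.2, 7.3]
grip_width: 27.6
```

Call:
jog_arm(series=[0.0005,0,0,0,0,0,0.001,0,0,0,0,0,0.0015,0,0,0,0,0,0.002,0,0,0,0,0,0.002,0,0,0,0,0])

```text
clock: 23.88
ee_pos: [556.6, 57.1, 244.2]
eef_rot: [-0.156, 1.56, 0.156]
force: [-1.9, -0.8, 8.7]
grip_width: 27.9
```

Call:
jog_arm(series=[0.0008,0,0,0,0,0,0.0016,0,0,0,0,0,0.0024,0,0,0,0,0,0.003,0,0,0,0,0,0.003,0,0,0,0,0])

```text
clock: 24.5
ee_pos: [557.0, 57.0, 243.0]
eef_rot: [-0.157, 1.558, 0.156]
force: [-2.8, -0.9, 12.1]
grip_width: 27.6
```

About 15 N of push on the wedge, reached gradually. I'll lift off and check.

Call:
jog_arm(series=[-0.005,0,0,0,0,0,-0.03,0,0,0,0,0,-0.07,0,0,0,0,0,-0.08,-0.04,-0.008,0,0,0,-0.08,-0.1,-0.02,0,0,0])

```text
clock: 25.12
ee_pos: [557.1, -44.7, 323.7]
eef_rot: [-0.159, 1.557, 0.158]
force: [0.8, -0.9, -3.8]
grip_width: 27.6
```

Call:
jog_arm(series=[0,-0.04,-0.01,0,0,0,0,-0.09,-0.019,0,0,0,0,-0.13,-0.028,0,0,0,0,-0.15,-0.032,0,0,0,0,-0.15,-0.032,0,0,0])

```text
clock: 25.75
ee_pos: [555.5, -198.9, 322.5]
eef_rot: [-0.157, 1.558, 0.158]
force: [0.1, 0.8, -3.2]
grip_width: 27.3
```

```bash
python3 chk.py
python3 - <<'E'
from h import *
s=telemetry.get_state();t=s['ee_pos']
p,W=snap('side','side8');P=W.reshape(-1,3);Q=P[(abs(P[:,0]-t[0])<45)&(abs(P[:,1]-t[1])<45)&(P[:,2]>t[2]-140)&(P[:,2]<t[2]-20)]
print('bottom',np.percentile(Q[:,2],[0.3,1,5])-t[2])
for z0 in range(-100,-30,10):
    B=Q[(Q[:,2]-t[2]>z0)&(Q[:,2]-t[2]<z0+10)]
    if len(B):print(z0,len(B),np.percentile(B[:,0],[2,98])-t[0],np.min(B[:,1])-t[1])
print(rel([555.8,-274,200],down(11.39)))
E
```

```text
[ 555.4972 -198.8613  322.4842] [ 0.1419  0.8404 -3.2311] 25.75 [-0.4332  0.0787  1.3563  0.004   1.7013 -0.6332]
wrist no head 0
scene head z 147.06528103077164 n 156 x [-16.3083  23.4494] y [-2.8652 31.7739] plane [  0.0026  -0.0187 147.5445]
 lip/back [ 9.5906 13.3146 38.612  52.6257 53.2005]
side head z 148.38372543012616 n 79 x [ 4.2903 21.6584] y [-1.3575 32.2882] plane [ -0.0393  -0.0201 149.3067]
 lip/back [24.9782 25.0366 34.0395 52.1959 53.9101]
bottom [-92.9642 -92.0905 -88.2225]
-100 76 [-24.644   27.9413] -31.110312081016247
-90 291 [-27.6715  28.6288] -31.382786760031905
-80 298 [-29.0882  28.2474] -31.633861543642553
-70 318 [-27.2967  27.7666] -32.13240830554784
-60 304 [-27.0135  28.332 ] -31.89268115944421
-50 331 [-28.221   28.1932] -31.82419749458259
-40 836 [-27.1944  27.1821] -30.758351627069857
(array([ 0.1235, -0.0756, -0.0169]), array([0.3 , 0.46, 0.03]))
```

The wedge went down about 18 mm and the resistance climbed as it should at the stop. I'll put the mallet back on its old spot.

Call:
jog_arm(series=[0.03,-0.04,-0.009,0.2,0.3,0,0.07,-0.0756,-0.0169,0.3,0.46,0,0.11,-0.0756,-0.0169,0.3,0.46,0,0.14,-0.0756,-0.0169,0.3,0.46,0,0.14,-0.0756,-0.0169,0.3,0.46,0])

```text
clock: 26.58
ee_pos: [554.5, -271.8, 180.2]
eef_rot: [-0.155, 1.57, 0.16]
force: [-0.4, -0.7, -2.8]
grip_width: 27.6
```

Run:
```python
from h import *
s=telemetry.get_state();print(s['ee_pos'],s['force'],rel([555.8,-274,95],down(11.39)))
```

```text
[ 554.461  -271.8217  180.2144] [-0.3594 -0.7411 -2.7574] (array([ 0.0852, -0.0027,  0.0013]), array([ 0.07, -0.25, -0.21]))
```

Call:
jog_arm(series=[0.03,-0.001,0.001,0,-0.2,-0.2,0.055,-0.002,0.001,0,-0.2,-0.2,0.07,-0.002,0.001,0,-0.2,-0.2,0.078,-0.002,0.001,0,-0.2,-0.2,0.08,-0.002,0.001,0,-0.2,-0.2])

```text
clock: 27.2
ee_pos: [555.9, -273.4, 100.9]
eef_rot: [-0.158, 1.565, 0.157]
force: [0.5, -0.5, -2.1]
grip_width: 27.6
```

Call:
jog_arm(series=[0.0015,0,0,0,0,0,0.003,0,0,0,0,0,0.0045,0,0,0,0,0,0.006,0,0,0,0,0,0.006,0,0,0,0,0])

```text
clock: 27.82
ee_pos: [556.0, -273.5, 95.1]
eef_rot: [-0.158, 1.565, 0.157]
force: [-0.9, -0.5, -1.3]
grip_width: 28.1
```

Call:
jog_arm(series=[0.0005,0,0,0,0,0,0.0005,0,0,0,0,0,0.0005,0,0,0,0,0,0.0005,0,0,0,0,0,0.0005,0,0,0,0,0], jaw=0.9)

```text
clock: 28.45
ee_pos: [556.0, -273.5, 94.6]
eef_rot: [-0.158, 1.565, 0.157]
force: [-0.0, -0.9, 0.5]
grip_width: 73.0
```

Call:
jog_arm(series=[0,0,0,0,0,0,-0.02,0,0,0,0,0,-0.06,0,0,0,0,0,-0.12,0,0,0,0,0,-0.17,0,0,0,0,0])

```text
clock: 29.08
ee_pos: [556.3, -273.6, 269.0]
eef_rot: [-0.159, 1.563, 0.155]
force: [0.7, 0.2, 0.6]
grip_width: 83.7
```

Call:
jog_arm(series=[-0.03,0.04,0,0,0,0,-0.06,0.09,0,0,0,0,-0.08,0.12,0,0,0,0,-0.08,0.14,0,0,0,0,-0.08,0.14,0,0,0,0])

```text
clock: 29.7
ee_pos: [528.1, -135.4, 348.6]
eef_rot: [-0.16, 1.562, 0.156]
force: [0.4, -0.1, 0.6]
grip_width: 83.5
```

```bash
python3 chk.py
python3 - <<'E'
from h import *
W=np.vstack([snap(c,'end_'+c)[1].reshape(-1,3) for c in('scene','side')])
Q=W[(abs(W[:,0]-556)<45)&(abs(W[:,1]+274)<45)]
for z0,z1 in((155,165),(20,64)):
    B=Q[(Q[:,2]>z0)&(Q[:,2]<z1)]; print('mallet',cv2.minEnclosingCircle(B[:,:2].astype(np.float32)),np.median(B[:,2]))
E
```

```text
[ 528.0557 -135.3827  348.6167] [ 0.3908 -0.0549  0.6247] 29.7 [-0.3442 -0.0381  1.4277 -0.0012  1.7483 -0.5462]
wrist head z 148.66070512970896 n 1645 x [-18.8627  20.6758] y [-0.9765 27.5291] plane [ -0.0026   0.001  148.6344]
 lip/back [ 9.9361 14.36   31.3551 38.535  38.6849]
scene head z 147.24921647775238 n 127 x [-15.8989  22.8569] y [-3.6508 32.1317] plane [  0.0068  -0.0323 148.0414]
 lip/back [ 8.8576  9.1603 39.2704 53.1572 53.7315]
side head z 148.08477392033495 n 261 x [-18.3021  21.4201] y [-1.8073 34.8413] plane [  0.0012   0.0183 147.709 ]
 lip/back [ 8.5707 12.9367 35.8038 53.8598 54.3281]
mallet ((555.9947509765625, -274.9105529785156), 14.736783027648926) 159.63215663675976
mallet ((556.88134765625, -275.4698486328125), 31.406118392944336) 57.27723169645134
```

View pics/end_scene.png

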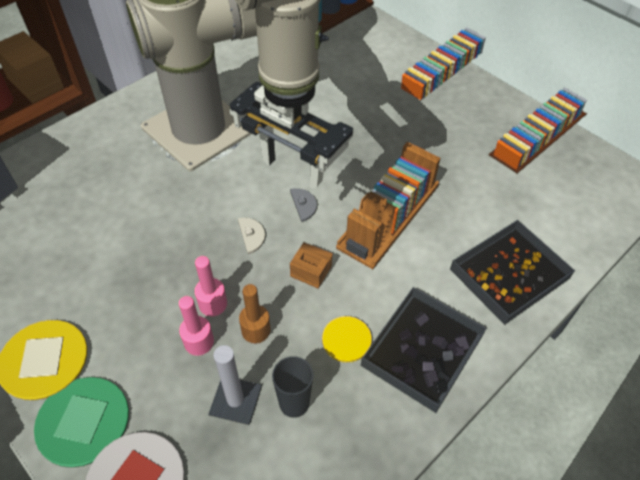

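The scene shows the wedge home in the rack at (375,210), the keeper empty at (312,265), and the mallet standing at (255,315). The bystanders are where they were. I'm handing it in.

```bash
python3 -c "
from h import *
print(order.job_done())"
```

```text
the job is handed in; nothing more can be done
None
```

I set the wedge in the slot, pressed it home slowly with the brown mallet, stood the mallet back on its starting spot and handed the job in at about 30 s. The hand-in gives no verdict, so I don't know how it was judged.

**One mishap:** on the first lowering the wedge had tilted about 2° in the grip and caught the top edge of the post. The tool read 33 N, and the wedge slid 36 mm up through the fingers and ended up tilted 9°. I turned the tool to set it upright again, lowered it without contact and let it go. It dropped the last 17 mm or so into the slot, and the row did not move measurably.

**Last checks:**
- **Wedge:** it went down 18.6 mm under the mallet. The push climbed from about 5 N to a peak of about 15 N at the stop. It stands upright within 2° (noisier plane fits from the fixed cameras included), about 1 mm off the post's middle, with its straight face on the post.
- **Row:** it moved about 3 mm. I did not measure the gap at the far stop. That the row is home rests on the climbing force and on the wedge and row travel agreeing.
- **Mallet:** it is upright, about 320 mm from the post.
- **Bystanders:** they look unmoved in the final picture. I did not measure them.
- **Disagreement:** my first camera reading of the slot width (21.6 mm) was about 2 mm less than the wedge's resting depth implies (23.4 mm).

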